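Lift a glued ball tray off the battens with a spatula and hold it under the magnifier

ROBOT

A 6-joint arm with a two-finger parallel gripper is mounted at the origin on the work surface. World frame = base frame: x ahead of the robot, y to its left, z up, the work surface at z = 0. Lengths are in m, angles in rad, forces in N, time in s.
With the tool pointing down it reaches from about 0.375 to 0.9 m from the base axis. Payload 3.1 kg.
Tool frame: the origin (TCP) lies between the finger pads; the fingertips stand 25 mm ahead of it and the grasp point (between the pads) lies 6 mm ahead of it; y points along the fingers, x is the direction in which the jaws open and shut, and the axes are right-handed (so a half turn about y gives the same grasp; the last joint's range is limited). The gripper opens to 87 mm and grips with 3 to 60 N. Pads are 19 mm wide; open, the fingers measure 117 mm over their backs; the gripper's body (75 mm by 190 mm) begins 51 mm behind the grasp point.
Start: joints at [1.091, 0.527, 1.433, -0, 1.181, -0.178], TCP at [0.186, 0.597, 0.248] pointing down, gripper open.
Joint ranges: [-3.08, 3.08], [-0.75, 2.2], [0.22, 2.44], [-1.43, 4.57], [0, 2.65], [-2.85, 2.85]. Speed limits (rad/s): [2.79, 2.79, 3.14, 3.14, 3.14, 3.14].

INTERFACE

Orientations are given as a unit quaternion [x, y, z, w].
In Python, from rig import robot gives the robot as it stands.
- The arm moves only by the tool carry_out, never from a script. Its argument "moves" is a list of rows, each a list of 7 numbers: the opening, from 0 (shut) to 1 (fully open), then the shift along the tool's x, y, z in cm, then the turn, a rotation vector about the tool's x, y, z in rad. In form: [[grip, x, y, z, rx, ry, rz], ...]. A call has 1 to 20 rows; each row is the pose to reach, as a shift and turn from the pose commanded when the call began, along the tool's axes at that moment; what a row does not reach only later rows make up. A row lasts 1/10 s, in which the tool goes at most 50 mm and 8.59 degrees, less where a joint would pass 70% of its speed; a pose out of reach is approached as far as the arm can. A call with a gripper value outside its range is refused whole. The fingers move at their own pace and stop on an object; "force" is the grip in N (left out, the last holds). Time passes only in rows, so rows that repeat a pose let the fingers close. It gives the time, the measured TCP pose, the force and the opening at its end, in the units of the state.
- robot.get_obs(): the state, without advancing time (a new reading comes with each control period).
- robot.camera(name): name is "scene" or "top" or "wrist"; returns the picture (400x640x3 uint8, red, green, blue); there is no depth.
- robot.camera_params(name): a dict with "fx", "fy", "cx", "cy" (pixels), "k1" (the pictures are not rectified: a ray, as slopes to the right and down, at radius r is drawn at 1 + k1 r^2 times it, then the intrinsics apply), "extrinsics" (4x4, takes a point from camera to world coordinates); the wrist camera has in their place "mount" (4x4, takes a point from camera to tool coordinates, whose origin is the TCP and whose axes are the tool frame's). Camera axes: x right, y down, z forward; pixel columns grow to the right and rows downward; lengths in m; the calibration is good to about 2 mm. A picture is of the moment at which its call begins: read the wrist's pose just before it. camera_params takes no time and is no camera call.
- robot.hand_in(): hands the job in, once; it reports no verdict.
The state is a dict: "time": time; "q": joint angles; "joint_velocities": joint speeds; "joint_torque": joint torques, N m; "position": TCP position; "tool_rot": TCP orientation; "ft_force": force on the tool from outside, world axes, zero at the start; "moment": the same for the moment, N m; "grip_width": finger opening in m.
Only numpy, scipy, OpenCV 4.12 (cv2) and the standard library are available. Lean on these libraries where they do the work, as an engineer would, in place of code of your own. Each camera call takes 0.05 s, during which the arm holds its last target.

TASK

The freshly glued fibreboard tray with the loose steel ball in its pocket is setting on the two battens, and I want to look at it through the bench magnifier. Slide the spatula under it between the battens, lift it and carry it on the blade to the magnifier without letting the ball roll out of its pocket, keep gripper and arm off the tray and the ball, and do not bump the magnifier or disturb anything else on the bench. Finish still holding it there on the spatula, level and steady, centred below the lens with the tray about 15 cm under the glass.

Things in the scene. Friction and masses are not known exactly. Their poses are not given: they have to be found in the camera images.
- tray_pocket (a point): centre of the floor of the round pocket (50 mm across, 3 mm deep) of the tray to carry: brown fibreboard plate 124 mm (its x) by 110 mm (y) by 9 mm, about 90 g, lying across the two battens, its y along them, its underside 28 mm above the bench, the ball in it. The point is 6 mm above its underside, 3 mm below its top; z is its upward normal
- ball_center (a point): the loose steel bearing ball, 25 mm diameter, 64 g, that rolls freely in the tray's pocket; this is its centre. The ball leaves the pocket if the tray is tipped past about 40 degrees or jerked
- ball_seat (a point): point fixed to the tray, 12.5 mm above the middle of the pocket's floor (where the ball's centre is when the ball is in the middle; against the pocket's edge it is up to about 17 mm from here)
- battens: two fixed parallel wooden battens under the tray, each 28 mm wide, 28 mm high, 150 mm long along y, with a clear gap of 94 mm between them, open at both ends; origin on the bench midway between them, the tray starts centred over it
- spatula_grip (a point): spatula (cranked lifter), about 200 g: flat steel blade, cranked neck, straight dark wooden handle; lies with its blade flat on the bench. Handle parallel to the blade, 142 mm long, 20 wide, 24 high, its axis 45 mm above the blade's underside. The point is mid-handle, 190 mm behind the blade's middle. x runs from handle to blade tip, z up from the blade
- spatula_blade (a point): middle of the spatula blade's top face: blade 130 mm long (along x), 70 mm wide (y), 3 mm thick, underside 3 mm below this point; the neck leaves the blade's rear edge and climbs from 60 mm to 112 mm behind this point. Same axes as spatula_grip
- lens (a point): middle of the fixed bench magnifier's round clear horizontal lens, 320 mm above the bench, in a white lamp ring 132 mm across and 26 mm thick. Its y points from the magnifier's column to the lens: the column, 18 mm thick and 370 mm high on a round foot of 170 mm diameter and 40 mm height, stands 280 mm away towards -y; an arm at 320 to 355 mm height joins them
- tray_empty: second tray, same shape, without a ball, lying flat on the bench: leave it; origin centre of underside
- glue: white glue bottle, 60 mm diameter, 155 mm high: leave it; origin centre of underside
- tape: roll of paper tape lying flat, 92 mm diameter, 24 mm high: leave it; origin centre of underside
- sander: cork sanding block, 107 x 63 x 32 mm: leave it; origin centre of underside
- square: try square lying flat, stock 100 x 22 x 16 mm along y at its origin, steel blade to 160 mm along x: leave it
- knife: closed craft knife, 135 x 18 x 14 mm, lying on the cutting mat: leave it; origin centre of underside

How it is judged:
By the outcome, as a careful person would: the job done as asked, in the order asked, and still so for the second after the job is handed in, while the arm keeps its last pose, push and grip.
It also fails if it takes over 51 s, if anything falls off the work surface, if the arm or the gripper's body presses on something with over 40 N, if the wrist force passes 120 N, or if a joint passes its speed limit or range.

## Working session

There is one attempt and no reset: what is moved stays moved. The work goes in short steps, Python scripts to look and compute and a tool call to move; the robot and the scene stay as the last step left them, time stands still between calls to the robot, and variables do not carry over. Pictures are saved under pics/ and viewed, and the job is handed in when it is done.

Besides the shell and the picture viewer there is one more tool, called after "Call:" in YAML: its name, and indented under it one key for each argument. carry_out: Moves the arm, as the interface text tells. Its arguments: {"type":"object","properties":{"moves":{"type":"array"},"force":{"type":"number"}},"required":["moves"]}

```bash
ls; mkdir -p pics; cat > a.py <<'E'
from rig import robot
import cv2,json
o=robot.get_obs();print({k:o[k] for k in o})
for n in("scene","top","wrist"):
    im=robot.camera(n);cv2.imwrite(f"pics/{n}0.png",im[:,:,::-1]);print(n,robot.camera_params(n))
E
python3 a.py
```

```text
pics
{'time': 0.0, 'q': array([ 1.09053341e+00,  5.28482775e-01,  1.43389939e+00, -3.73764090e-05,
        1.18139660e+00, -1.78473808e-01]), 'joint_velocities': array([-0.00138775, -0.00015405,  0.00208955, -0.00062866,  0.00015985,
        0.00189363]), 'joint_torque': array([ 4.67739119e-04, -4.40041888e+01, -1.76588684e+01,  6.31766533e-02,
        5.81886142e-02, -1.81299079e-04]), 'position': array([0.18541397, 0.59615078, 0.2465623 ]), 'tool_rot': array([ 0.56982782,  0.41847247, -0.41984955, -0.56912512]), 'ft_force': array([ 0.81559747, -0.40091754,  0.02490834]), 'moment': array([ 0.05265426, -0.01830082, -0.00653261]), 'grip_width': 0.08703688661253141}
scene {'fx': 373.6355529527753, 'fy': 373.6355529527753, 'cx': 318.9207533094477, 'cy': 199.9375909702255, 'k1': -0.0323506365663014, 'extrinsics': array([[-0.06980886,  0.71392173, -0.69673702,  1.18266486],
       [ 0.99739258,  0.03714133, -0.06187534,  0.00761969],
       [-0.01829641, -0.69923979, -0.71465304,  0.79992094],
       [ 0.        ,  0.        ,  0.        ,  1.        ]])}
top {'fx': 377.88048509717913, 'fy': 377.88048509717913, 'cx': 322.2141454376966, 'cy': 200.2512715414685, 'k1': -0.031039682261823187, 'extrinsics': array([[ 0.00535367, -0.98772322,  0.15612235,  0.45245845],
       [-0.99998135, -0.00574676, -0.00206658, -0.02522277],
       [ 0.00293841, -0.15610837, -0.98773556,  1.1818535 ],
       [ 0.        ,  0.        ,  0.        ,  1.        ]])}
wrist {'fx': 310.4332897735625, 'fy': 310.4332897735625, 'cx': 315.69024203816224, 'cy': 205.75494894759092, 'k1': -0.01962840995243676, 'mount': array([[ 9.99999623e-01, -1.90453473e-04, -8.47670970e-04,
        -7.75299644e-04],
       [ 7.53057894e-04, -2.96557993e-01,  9.55014550e-01,
        -1.37541233e-01],
       [-4.33269439e-04, -9.55014827e-01, -2.96557737e-01,
         8.17756053e-02],
       [ 0.00000000e+00,  0.00000000e+00,  0.00000000e+00,
         1.00000000e+00]])}
```

View pics/top0.png

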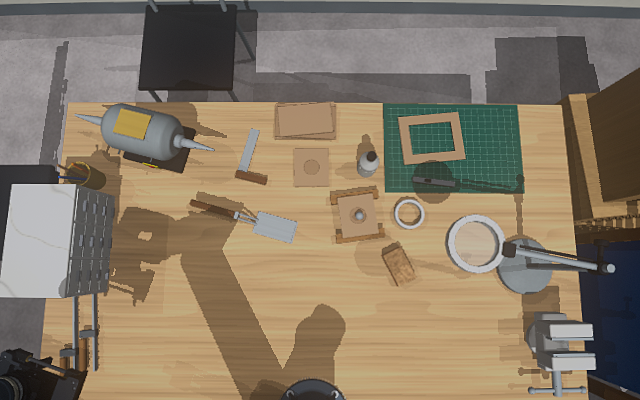

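View pics/scene0.png

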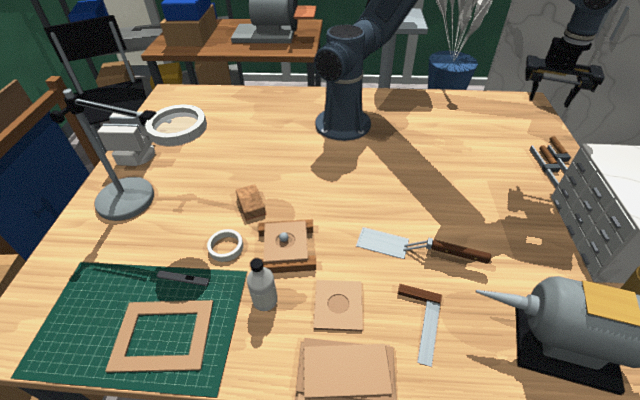

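View pics/wrist0.png

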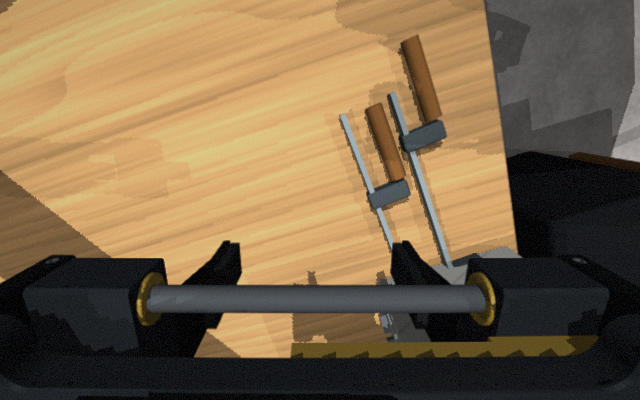

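```bash
cat > h.py <<'E'
import numpy as np,cv2
from scipy.spatial.transform import Rotation as R
from rig import robot
def ray(n,uv,P=None,T=None):
    P=P or robot.camera_params(n); T=P["extrinsics"] if T is None else T
    d=(np.atleast_2d(uv)-[P["cx"],P["cy"]])/[P["fx"],P["fy"]]
    u=d.copy()
    for _ in range(20): u=d/(1+P["k1"]*(u**2).sum(1,keepdims=True))
    v=np.c_[u,np.ones(len(u))]@T[:3,:3].T
    return T[:3,3],v
def plane(n,uv,z,**k):
    c,v=ray(n,uv,**k); s=(z-c[2])/v[:,2]; return c+v*s[:,None]
def tri(a,ua,b,ub):
    (c1,v1),(c2,v2)=ray(a,ua),ray(b,ub); v1,v2=v1[0],v2[0]
    s=np.linalg.lstsq(np.c_[v1,-v2],c2-c1,rcond=None)[0]
    p,q=c1+s[0]*v1,c2+s[1]*v2
    return (p+q)/2,np.linalg.norm(p-q)
def proj(n,X):
    P=robot.camera_params(n);T=P["extrinsics"];x=(np.atleast_2d(X)-T[:3,3])@T[:3,:3]
    u=x[:,:2]/x[:,2:];u=u*(1+P["k1"]*(u**2).sum(1,keepdims=True));return u*[P["fx"],P["fy"]]+[P["cx"],P["cy"]]
E
cat > b.py <<'E'
from h import *
for n,(a,b,c,d),k in (("top",(180,180,400,270),3.6),("top",(360,150,560,300),4),("scene",(220,200,500,290),2.85)):
    im=cv2.imread(f"pics/{n}0.png")[b:d,a:c]
    cv2.imwrite(f"pics/crop_{n}{a}.png",cv2.resize(im,None,fx=k,fy=k,interpolation=cv2.INTER_CUBIC))
E
python3 b.py
```

```text
(no output)
```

View pics/crop_top180.png

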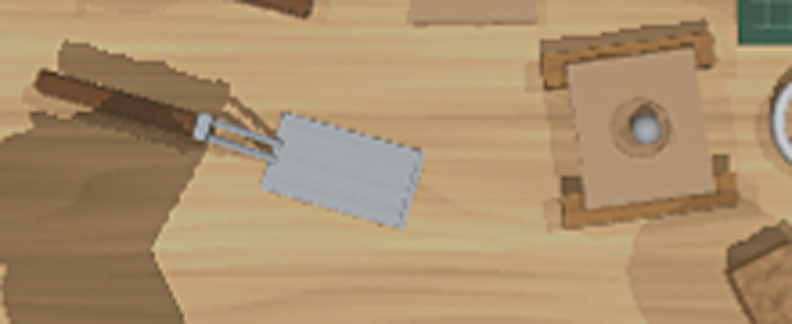

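View pics/crop_top360.png

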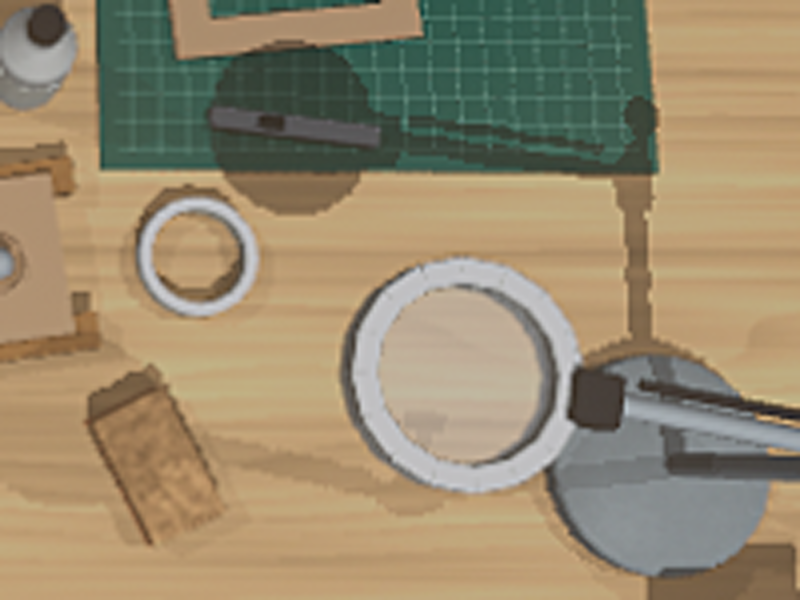

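View pics/crop_scene220.png

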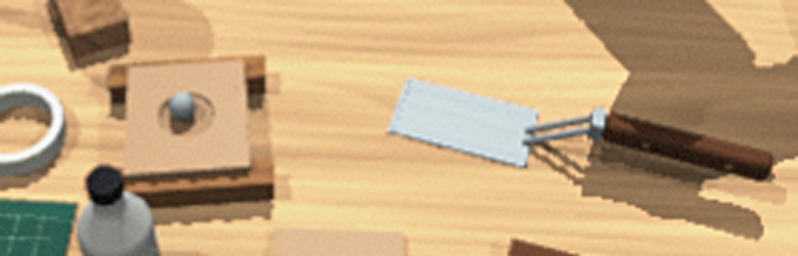

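```bash
cat > c.py <<'E'
from h import *
def U(L,off,k): return (np.array(L,float)+.5)/k-.5+off
t=lambda L:U(L,(180,180),3.6); s=lambda L:U(L,(220,200),2.85)
bt=t([(285,112),(423,151),(404,228),(262,189)]); bs=s([(537,110),(408,79),(389,134),(527,166)])
# order: top: rear-+x, tip+x, tip-x, rear-x 
def rect(P,name):
    c=P.mean(0); a=(P[1]+P[2]-P[0]-P[3])/2; b=(P[0]+P[1]-P[2]-P[3])/2
    print(name,c.round(4),"dirs",np.degrees(np.arctan2(a[1],a[0])).round(2),np.degrees(np.arctan2(b[1],b[0])).round(2),"len",np.linalg.norm(a).round(4),np.linalg.norm(b).round(4))
rect(plane("top",bt,.003),"blade top")
rect(plane("scene",s([(527,166),(389,134),(408,79),(537,110)]),.003),"blade scene")
rect(plane("top",t([(566,66),(694,49),(716,192),(585,210)]),.037),"tray top")
rect(plane("scene",s([(250,170),(125,175),(127,62),(245,58)]),.037),"tray scene")
print("ball",plane("top",t([(647,129)]),.0465),plane("scene",s([(182,107)]),.0465))
print("pocket",plane("top",t([(641,128)]),.037),plane("scene",s([(186,113)]),.037))
print("handle ends top",plane("top",t([(42,80),(198,128)]),.055))
f=lambda L:U(L,(360,150),4)
print("glue cap",plane("top",f([(47,25)]),.155))
print("tape",plane("top",f([(198,256)]),.024)); print("sander",plane("top",f([(89,421),(158,380),(215,487),(150,546)]),.032))
print("foot",plane("top",f([(660,465)]),.04)); print("knuckle",plane("top",f([(597,398),(800,432)]),.335))
# ring
for n,box in(("top",(435,205,508,280)),("scene",(140,98,212,150))):
    a,b,c,d=box; im=cv2.imread(f"pics/{n}0.png")
    hsv=cv2.cvtColor(im,cv2.COLOR_BGR2HSV); m=((hsv[...,1]<40)&(hsv[...,2]>150)).astype(np.uint8)
    mm=np.zeros_like(m);mm[b:d,a:c]=m[b:d,a:c]
    cs,_=cv2.findContours(mm,cv2.RETR_EXTERNAL,cv2.CHAIN_APPROX_NONE); k=max(cs,key=cv2.contourArea)
    e=cv2.fitEllipse(cv2.convexHull(k)); print(n,e)
    x=np.array([e[0]])
    print(plane(n,x,.333),plane(n,x,.32))
    if n=="top":xt=x
    else: print("tri",tri("top",xt,"scene",x))
o=robot.get_obs(); print(R.from_quat(o["tool_rot"]).as_matrix().round(3))
E
python3 c.py
```

```text
blade top [0.5539 0.1193 0.003 ] dirs -105.15 -13.92 len 0.1268 0.0691
blade scene [0.5552 0.1203 0.003 ] dirs -104.0 -14.12 len 0.127 0.0688
tray top [ 0.5873 -0.1355  0.037 ] dirs -81.97 7.59 len 0.111 0.1233
tray scene [ 0.5869 -0.1359  0.037 ] dirs -84.11 8.2 len 0.1106 0.1302
ball [[ 0.58596016 -0.14019834  0.0465    ]] [[ 0.58699717 -0.13934701  0.0465    ]]
pocket [[ 0.58790195 -0.13608088  0.037     ]] [[ 0.58621226 -0.13660405  0.037     ]]
handle ends top [[0.62333516 0.36842148 0.055     ]
 [0.58360297 0.23519594 0.055     ]]
glue cap [[ 0.74167567 -0.16468934  0.155     ]]
tape [[ 0.59516704 -0.29660778  0.024     ]]
sander [[ 0.4683838  -0.20854446  0.032     ]
 [ 0.49937632 -0.2615079   0.032     ]
 [ 0.4196151  -0.3024753   0.032     ]
 [ 0.37610332 -0.25252982  0.032     ]]
foot [[ 0.43640244 -0.63826319  0.04      ]]
knuckle [[ 0.47768021 -0.44659486  0.335     ]
 [ 0.45878155 -0.56164341  0.335     ]]
top ((476.63189697265625, 243.4366912841797), (56.44065475463867, 59.58400344848633), 143.30950927734375)
[[ 0.49031836 -0.37481729  0.333     ]] [[ 0.49089818 -0.38017125  0.32      ]]
scene ((174.48684692382812, 120.6063003540039), (30.787935256958008, 60.12567901611328), 77.16110229492188)
[[ 0.49486994 -0.37540922  0.333     ]] [[ 0.47572037 -0.3860735   0.32      ]]
tri (array([ 0.49066258, -0.37691792,  0.3299688 ]), np.float64(0.0016238370141841848))
[[ 0.297 -0.001 -0.955]
 [ 0.955 -0.001  0.297]
 [-0.002 -1.     0.   ]]
```

```bash
cat >> h.py <<'E'
def tgt(p,head,tilt=None):
    """target R: y down, tool z at heading head (deg)"""
    h=np.radians(head); z=np.array([np.cos(h),np.sin(h),0]); y=np.array([0,0,-1.]); return np.array(p),np.c_[np.cross(y,z),y,z]
def move(p,head):
    o=robot.get_obs(); R0=R.from_quat(o["tool_rot"]).as_matrix(); p,Rt=tgt(p,head)
    print("pos",o["position"].round(4),"shift cm",(R0.T@(p-o["position"])*100).round(2),"rot",R.from_matrix(R0.T@Rt).as_rotvec().round(4),"t",o["time"])
E
python3 -c "
from h import *
move([.597,.2795,.14],75.2)"
```

```text
pos [0.1855 0.5963 0.2468] shift cm [-18.    10.7  -48.71] rot [ 1.0000e-03  1.5273e+00 -1.5000e-03] t 0.15
```

```bash
python3 -c "
from h import *
print(tri('top',[214,150],'scene',[476,292]))
print(plane('top',[[237,172],[267,184],[257,128],[246,126]],.012))
im=cv2.imread('pics/top0.png')[90:230,60:280];cv2.imwrite('pics/c3.png',cv2.resize(im,None,fx=3.6,fy=3.6))
im=cv2.imread('pics/scene0.png')[220:400,380:640];cv2.imwrite('pics/c4.png',cv2.resize(im,None,fx=3,fy=3))
"
```

```text
(array([0.76643455, 0.2882266 , 0.12061635]), np.float64(0.00025901671107856093))
[[0.726609   0.24338783 0.012     ]
 [0.68828772 0.14689608 0.012     ]
 [0.8729242  0.18470087 0.012     ]
 [0.87956057 0.22064019 0.012     ]]
```

View pics/c3.png

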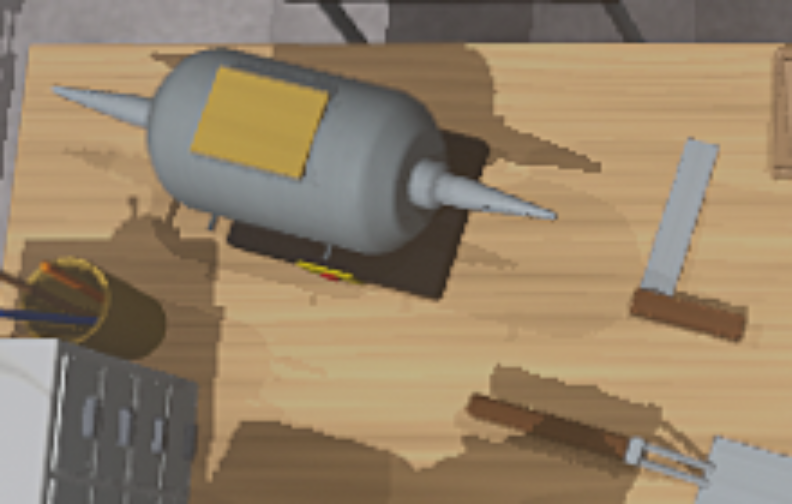

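View pics/c4.png

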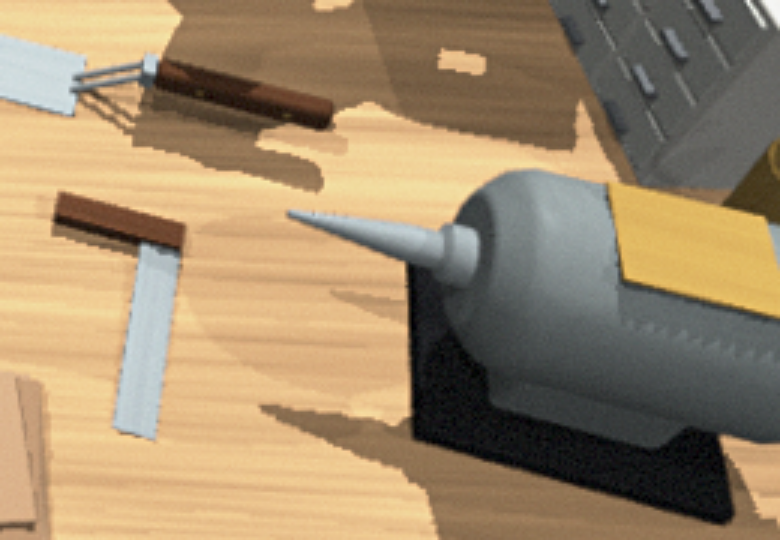

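```bash
python3 -c "
from h import *
move([.36,.36,.24],110)
move([.597,.2795,.14],75.2)"
```

```text
pos [0.1855 0.5963 0.2468] shift cm [-17.37   0.7  -23.68] rot [ 5.000e-04  9.199e-01 -1.600e-03] t 0.15
pos [0.1855 0.5963 0.2468] shift cm [-18.    10.7  -48.71] rot [ 1.0000e-03  1.5273e+00 -1.5000e-03] t 0.15
```

Call:
carry_out:
  moves:
    - [0.7,-2.9,0.1,-4,0,0.12,0]
    - [0.7,-5.8,0.2,-8,0,0.25,0]
    - [0.7,-8.7,0.3,-12,0,0.4,0]
    - [0.7,-11.6,0.5,-16,0,0.54,0]
    - [0.7,-14.5,0.6,-20,0,0.68,0]
    - [0.7,-17.4,0.7,-23.7,0,0.8,0]
    - [0.7,-17.6,2,-27.5,0,0.92,0]
    - [0.7,-17.7,3.5,-31.5,0,1.06,0]
    - [0.7,-17.8,5,-35.5,0,1.2,0]
    - [0.7,-17.9,7,-39.5,0,1.33,0]
    - [0.7,-18,8.5,-43.5,0,1.46,0]
    - [0.7,-18,9.8,-47,0.001,1.527,-0.001]
    - [0.7,-18,10.7,-48.7,0.001,1.527,-0.001]
    - [0.7,-18,10.7,-48.7,0.001,1.527,-0.001]

```text
time: 1.55
position: [0.5982, 0.2789, 0.1387]
tool_rot: [-0.701, 0.092, -0.091, 0.701]
ft_force: [-0.0, -0.2, -0.8]
grip_width: 0.0611
```

```bash
python3 -c "
from h import *
for n in('top','wrist'):
    im=robot.camera(n);cv2.imwrite(f'pics/{n}1.png',im[:,:,::-1])
move([.597,.2795,.051],75.2)
print(robot.get_obs()['q'].round(3))
"
```

```text
pos [0.5956 0.2804 0.1402] shift cm [ 0.19  8.92 -0.05] rot [-0.0004  0.0015 -0.0026] t 1.65
[0.27  0.697 1.432 0.002 1.015 0.526]
```

View pics/wrist1.png

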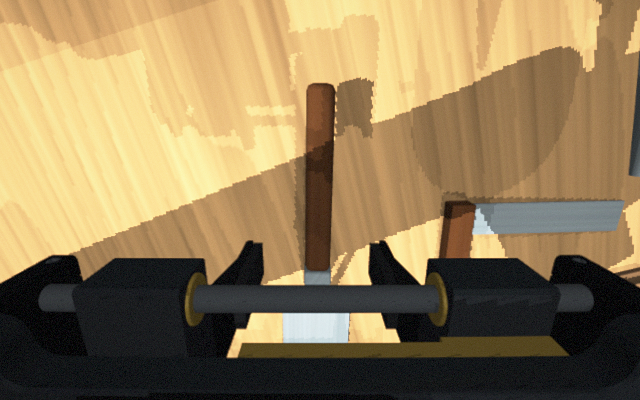

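```bash
python3 -c "
from h import *
im=cv2.imread('pics/wrist1.png');hsv=cv2.cvtColor(im,cv2.COLOR_BGR2HSV)
m=((hsv[...,2]<130)&(hsv[...,1]>140)&((hsv[...,0]<12)))
for r in (95,130,150,180,220,250,262):
    c=np.where(m[r,280:350])[0]+280; print(r,c.min(),c.max(),len(c))
P=robot.camera_params('wrist');o=robot.get_obs()
T=np.eye(4);T[:3,:3]=R.from_quat(o['tool_rot']).as_matrix();T[:3,3]=[.597,.2800,.140]
W=T@P['mount']
for uv in ((320,84),(319.5,150),(318,268)):
    p=plane('wrist',[uv],.057,T=W); print(p,(np.linalg.inv(T)@np.r_[p[0],1]).round(4))
"
```

```text
95 325 333 2
130 312 326 4
150 308 316 3
180 311 329 6
220 310 329 7
250 308 328 9
262 306 327 7
[[0.624228   0.37331484 0.057     ]] [0.0028 0.083  0.0971 1.    ]
[[0.61295648 0.33117863 0.057     ]] [0.0026 0.083  0.0535 1.    ]
[[0.58848869 0.24152702 0.057     ]] [ 0.0018  0.083  -0.0394  1.    ]
```

Call:
carry_out:
  moves:
    - [0.7,0.2,2,0,0,0,0]
    - [0.7,0.2,4.5,0,0,0,0]
    - [0.7,0.2,6.5,0,0,0,0]
    - [0.7,0.2,8,0,0,0,0]
    - [0.7,0.2,8.8,0,0,0,0]
    - [0.7,0.2,8.9,0,0,0,0]
    - [0.1,0.2,8.9,0,0,0,0]
    - [0,0.2,8.9,0,0,0,0]
    - [0,0.2,8.9,0,0,0,0]
    - [0,0.2,8.9,0,0,0,0]
    - [0,0.2,8.9,0,0,0,0]
    - [0,0.2,8.9,0,0,0,0]
  force: 60

```text
time: 2.85
position: [0.5992, 0.2797, 0.0517]
tool_rot: [-0.701, 0.091, -0.091, 0.702]
ft_force: [-0.6, 0.4, 0.1]
grip_width: 0.0208
```

```bash
python3 -c "
from h import *
for i in range(4):
    o=robot.get_obs();print(o['position'].round(4),o['ft_force'].round(1),o['moment'].round(2),o['grip_width'])
    im=robot.camera('top')
cv2.imwrite('pics/top2.png',im[:,:,::-1])
"
```

```text
[0.5992 0.2797 0.0517] [-0.6  0.4  0.1] [-0.06  0.11 -0.02] 0.02084103425419518
[0.5991 0.2797 0.0516] [ 0.4 -0.9  0.5] [-0.23 -0.03  0.1 ] 0.019715362402772815
[0.5993 0.2796 0.0516] [-0.1  0.3  0.5] [-0.12  0.13 -0.01] 0.019359300657607395
[0.5992 0.2797 0.0516] [-0.1 -0.4  1.1] [-0.13  0.15  0.02] 0.01888327790231209
```

Call:
carry_out:
  moves:
    - [0,0,-0.5,0,0,0,0]
    - [0,0,-1.5,0,0,0,0]
    - [0,0,-2.5,0,0,0,0]
    - [0,0,-3.5,0,0,0,0]
    - [0,0,-4,0,0,0,0]
    - [0,0,-4,0,0,0,0]
    - [0,0,-4,0,0,0,0]

```text
time: 3.75
position: [0.5991, 0.2797, 0.0917]
tool_rot: [-0.701, 0.091, -0.091, 0.702]
ft_force: [0.5, 0.1, -2.6]
grip_width: 0.0194
```

```bash
cat > look.py <<'E'
from h import *
import sys
k=sys.argv[1]
o=robot.get_obs();print(o['time'],o['position'].round(4),R.from_quat(o['tool_rot']).as_matrix().round(3).tolist(),o['ft_force'].round(1),o['moment'].round(2),o['grip_width'].round(4))
for n in('top','scene'):
    cv2.imwrite(f'pics/{n}{k}.png',robot.camera(n)[:,:,::-1])
E
python3 look.py 3; python3 -c "
import cv2,numpy as np
a=cv2.imread('pics/top3.png')[190:260,220:340];b=cv2.imread('pics/scene3.png')[215:285,340:460]
a=cv2.resize(a,None,fx=6,fy=6,interpolation=2)[:290*2];cv2.imwrite('pics/c5.png',a)
cv2.imwrite('pics/c6.png',cv2.resize(b,None,fx=6,fy=6,interpolation=2))"
```

```text
Traceback (most recent call last):
  File "look.py", line 4, in <module>
    o=robot.get_obs();print(o['time'],o['position'].round(4),R.from_quat(o['tool_rot']).as_matrix().round(3).tolist(),o['ft_force'].round(1),o['moment'].round(2),o['grip_width'].round(4))
                                                                                                                                                                  ^^^^^^^^^^^^^^^^^^^^^
AttributeError: 'float' object has no attribute 'round'
[ WARN:0@0.017] global loadsave.cpp:275 findDecoder imread_('pics/top3.png'): can't open/read file: check file path/integrity
Traceback (most recent call last):
TypeError: 'NoneType' object is not subscriptable
```

```bash
sed -i "s/o\['grip_width'\].round(4)/o['grip_width']/" look.py
python3 look.py 3; python3 -c "
import cv2,numpy as np
a=cv2.imread('pics/top3.png')[190:260,220:340];b=cv2.imread('pics/scene3.png')[215:285,340:460]
a=cv2.resize(a,None,fx=6,fy=6,interpolation=2);cv2.imwrite('pics/c5.png',a)
cv2.imwrite('pics/c6.png',cv2.resize(b,None,fx=6,fy=6,interpolation=2))"
```

```text
3.75 [0.5991 0.2797 0.0917] [[0.967, 0.0, 0.255], [-0.255, 0.001, 0.967], [0.0, -1.0, 0.001]] [ 0.5  0.1 -2.6] [ 0.09 -0.03 -0.01] 0.019386768451091965
```

View pics/c5.png

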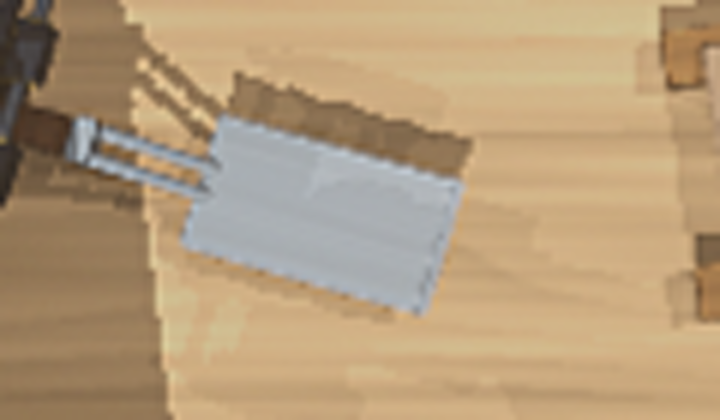

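View pics/c6.png

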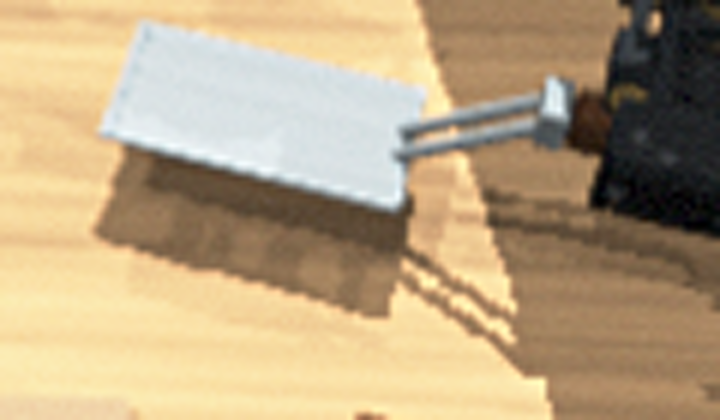

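```bash
cat > cor.py <<'E'
from h import *
def corners(a,oa,b,ob,k):
    A=(np.array(a)+.5)/k-.5+oa;B=(np.array(b)+.5)/k-.5+ob
    P=[];
    for x,y in zip(A,B):
        p,e=tri("top",x,"scene",y);P.append(p);print(p.round(4),round(e,4))
    P=np.array(P);c=P.mean(0);f=(P[1]+P[2]-P[0]-P[3])/2;s=(P[0]+P[1]-P[2]-P[3])/2
    print("c",c.round(4),"head",np.degrees(np.arctan2(f[1],f[0])),"pitch",np.degrees(np.arcsin(f[2]/np.linalg.norm(f))),"roll",np.degrees(np.arcsin(s[2]/np.linalg.norm(s))),"len",np.linalg.norm(f),np.linalg.norm(s))
    return P
E
python3 -c "
from cor import *
corners([(223,115),(464,182),(424,316),(182,246)],(220,190),[(404,211),(102,135),(148,22),(425,92)],(340,215),6)
corners([(285,112),(423,151),(404,228),(262,189)],(180,180),[(284,0)]*4,(0,0),3.6) if 0 else None
A=lambda L,o,k:((np.array(L)+.5)/k-.5+o)
for x,y in zip(A([(285,112),(423,151),(404,228),(262,189)],(180,180),3.6),A([(527,166),(389,134),(408,79),(537,110)],(220,200),2.85)): print(tri('top',x,'scene',y))
"
```

```text
[0.6055 0.1731 0.0408] 0.0027
[0.572  0.0487 0.0413] 0.0002
[0.5045 0.0686 0.0398] 0.0015
[0.5388 0.1902 0.0395] 0.0006
c [0.5552 0.1201 0.0404] head -105.42744503807228 pitch 0.15055332864774895 roll 1.1452819472226539 len 0.12762933813091526 0.06958898605335587
(array([0.60415033, 0.17277245, 0.00405122]), np.float64(0.002658743530900644))
(array([ 5.71082237e-01,  5.01952202e-02, -5.48282383e-04]), np.float64(0.0009586249115211212))
(array([0.50408534, 0.06703939, 0.00085023]), np.float64(0.002125058870633091))
(array([0.53691012, 0.18971086, 0.00191005]), np.float64(7.877241330480513e-05))
```

```bash
python3 -c "
from h import *
move([.543,.1919,.0917],98.1)"
```

```text
pos [0.5987 0.2796 0.0911] shift cm [-3.15 -0.06 -9.9 ] rot [-0.0009 -0.3994 -0.0008] t 3.85
```

Call:
carry_out:
  moves:
    - [0,-0.3,0,-1,0,-0.04,0]
    - [0,-0.8,0,-2.5,0,-0.1,0]
    - [0,-1.3,0,-4,0,-0.16,0]
    - [0,-1.8,0,-5.5,0,-0.22,0]
    - [0,-2.2,0,-7,0,-0.28,0]
    - [0,-2.6,0,-8.3,0,-0.33,0]
    - [0,-2.9,0,-9.3,0,-0.37,0]
    - [0,-3.1,0.7,-9.8,0,-0.395,0]
    - [0,-3.15,1.7,-9.9,-0.001,-0.4,0]
    - [0,-3.15,2.4,-9.9,-0.001,-0.4,0]
    - [0,-3.15,2.8,-9.9,-0.001,-0.4,0]
    - [0,-3.15,3,-9.9,-0.001,-0.4,0]
    - [0,-3.15,3,-9.9,-0.001,-0.4,0]
    - [0,-3.15,3,-9.9,-0.001,-0.4,0]

```text
time: 5.25
position: [0.5437, 0.1923, 0.0615]
tool_rot: [-0.705, -0.051, 0.05, 0.705]
ft_force: [0.9, -0.3, -2.0]
grip_width: 0.0201
```

```bash
python3 look.py 4; python3 -c "
import cv2,numpy as np
a=cv2.imread('pics/top4.png')[180:260,265:400];b=cv2.imread('pics/scene4.png')[205:290,250:385]
cv2.imwrite('pics/c7.png',cv2.resize(a,None,fx=5.9,fy=5.9,interpolation=2))
cv2.imwrite('pics/c8.png',cv2.resize(b,None,fx=5.9,fy=5.9,interpolation=2))"
```

```text
5.25 [0.5437 0.1923 0.0615] [[0.99, 0.001, -0.142], [0.142, 0.0, 0.99], [0.001, -1.0, 0.0]] [ 0.9 -0.3 -2. ] [0.08 0.04 0.03] 0.020083049230311997
```

View pics/c7.png

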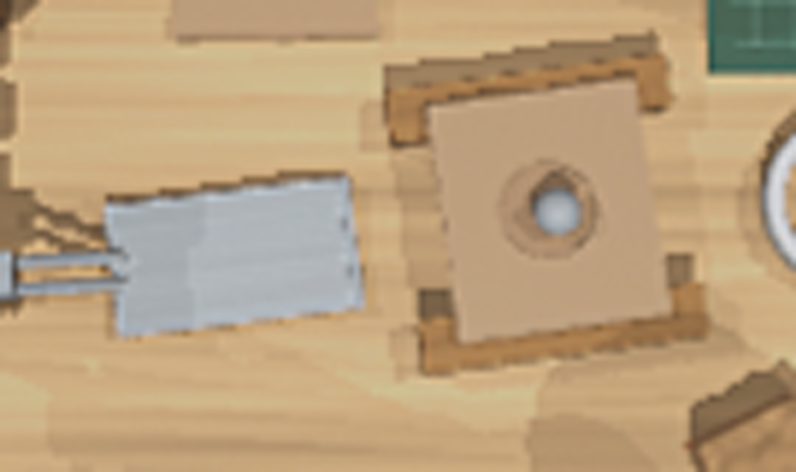

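View pics/c8.png

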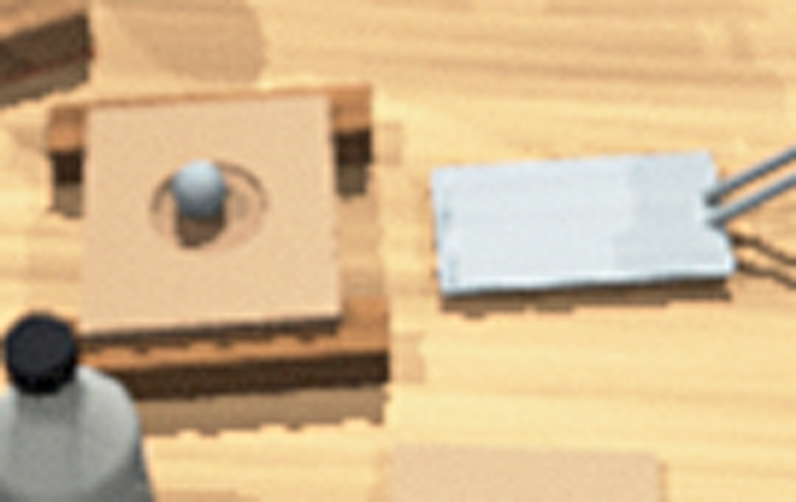

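```bash
python3 -c "
from cor import *
corners([(105,203),(348,174),(362,308),(118,337)],(265,180),[(734,273),(443,294),(433,168),(711,152)],(250,205),5.9)
A=lambda L,o,k=5.9:((np.array(L)+.5)/k-.5+o)
T=corners([(430,106),(636,77),(671,314),(459,343)],(265,180),[(340,326),(80,331),(87,102),(329,95)],(250,205),5.9)
B=plane('top',A([(391,143),(420,318)],(265,180)),.028);print('gap near ends',B,np.linalg.norm(B[0]-B[1]), B.mean(0))
L=plane('top',A([(426,374),(706,335)],(265,180)),.028);d=L[1]-L[0];print(L,np.degrees(np.arctan2(d[1],d[0])),np.linalg.norm(d))
"
```

```text
[0.5931 0.0955 0.0139] 0.001
[ 0.6096 -0.0321  0.0113] 0.0
[ 0.5387 -0.0403  0.0112] 0.0011
[0.5227 0.0874 0.0118] 0.001
c [0.566  0.0277 0.012 ] head -82.73803569752681 pitch -0.7171078153717825 roll 0.8857777335035018 len 0.12870166263055563 0.07106864095632416
[ 0.643  -0.0741  0.0311] 0.0012
[ 0.6576 -0.1814  0.0393] 0.0005
[ 0.5343 -0.1982  0.0424] 0.0018
[ 0.5192 -0.0895  0.0368] 0.0006
c [ 0.5885 -0.1358  0.0374] head -82.17783985753907 pitch 3.615308279782769 roll -2.033703457171345 len 0.10927989369553136 0.12470401899880211
gap near ends [[ 0.62383293 -0.05437404  0.028     ]
 [ 0.53245828 -0.06953731  0.028     ]] 0.09262424995988873 [ 0.57814561 -0.06195568  0.028     ]
[[ 0.50365812 -0.07262745  0.028     ]
 [ 0.52441885 -0.21744317  0.028     ]] -81.84168757144651 0.14629627473557577
```

Call:
carry_out:
  moves:
    - [0,-0.05,-0.1,-0.5,0,-0.002,0]
    - [0,-0.1,-0.1,-1.5,0,-0.005,0]
    - [0,-0.15,-0.1,-2.8,0,-0.005,0]
    - [0,-0.2,-0.1,-4.2,0,-0.005,0]
    - [0,-0.2,-0.1,-5.6,0,-0.005,0]
    - [0,-0.2,-0.1,-7,0,-0.005,0]
    - [0,-0.2,-0.1,-8.4,0,-0.005,0]
    - [0,-0.2,-0.1,-9.8,0,-0.005,0]
    - [0,-0.2,-0.1,-11.2,0,-0.005,0]
    - [0,-0.2,-0.1,-12.6,0,-0.005,0]
    - [0,-0.2,-0.1,-14,0,-0.005,0]
    - [0,-0.2,-0.1,-15.2,0,-0.005,0]
    - [0,-0.2,-0.1,-16,0,-0.005,0]
    - [0,-0.2,-0.1,-16.3,0,-0.005,0]
    - [0,-0.2,-0.1,-16.3,0,-0.005,0]
    - [0,-0.2,-0.1,-16.3,0,-0.005,0]

```text
time: 6.95
position: [0.5643, 0.0308, 0.0624]
tool_rot: [-0.705, -0.052, 0.052, 0.705]
ft_force: [-0.4, -0.5, -1.9]
grip_width: 0.0194
```

```bash
python3 look.py 5; python3 -c "
import cv2,numpy as np
a=cv2.imread('pics/top5.png')[180:260,265:400];b=cv2.imread('pics/scene5.png')[205:290,250:385]
cv2.imwrite('pics/c9.png',cv2.resize(a,None,fx=5.9,fy=5.9,interpolation=2))
cv2.imwrite('pics/c10.png',cv2.resize(b,None,fx=5.9,fy=5.9,interpolation=2))"
```

```text
6.95 [0.5643 0.0308 0.0624] [[0.989, -0.0, -0.147], [0.147, 0.0, 0.989], [-0.0, -1.0, 0.0]] [-0.4 -0.5 -1.9] [ 0.1   0.09 -0.01] 0.019413886341576526
```

View pics/c9.png

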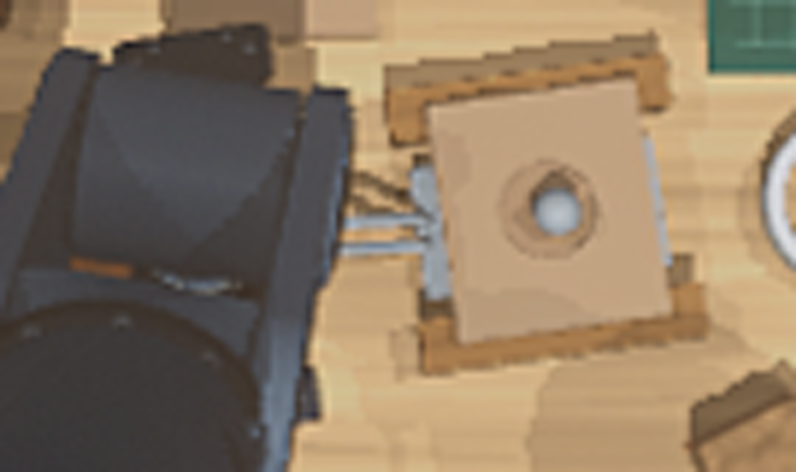

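View pics/c10.png

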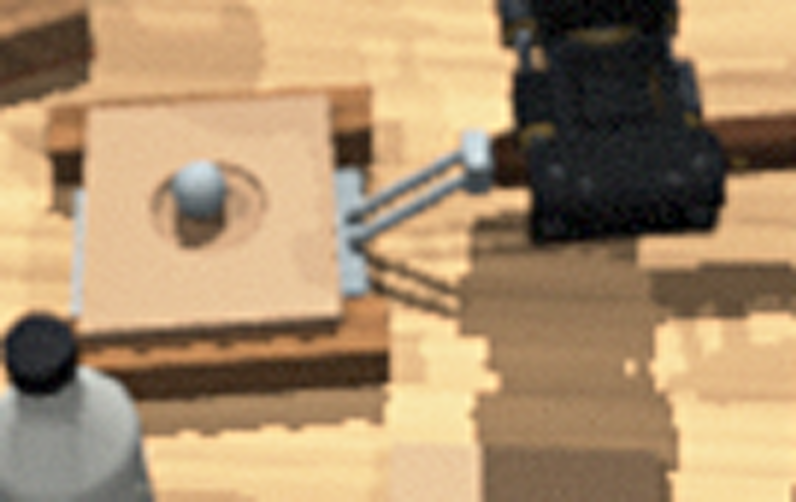

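Call:
carry_out:
  moves:
    - [0,0,-0.4,0,0,0,0]
    - [0,0,-0.8,0,0,0,0]
    - [0,0,-1,0,0,0,0]
    - [0,0,-1.2,0,0,0,0]
    - [0,0,-1.35,0,0,0,0]
    - [0,0,-1.5,0,0,0,0]
    - [0,0,-1.65,0,0,0,0]
    - [0,0,-1.8,0,0,0,0]
    - [0,0,-2,0,0,0,0]
    - [0,0,-2.2,0,0,0,0]
    - [0,0,-2.4,0,0,0,0]
    - [0,0,-2.6,0,0,0,0]
    - [0,0,-2.8,0,0,0,0]
    - [0,0,-3,0,0,0,0]
    - [0,0,-3,0,0,0,0]

```text
time: 8.55
position: [0.5648, 0.0303, 0.0927]
tool_rot: [-0.705, -0.052, 0.052, 0.705]
ft_force: [-0.5, -0.5, -3.8]
grip_width: 0.0195
```

```bash
python3 look.py 6; python3 -c "
import cv2,numpy as np
a=cv2.imread('pics/top6.png')[180:260,265:400];b=cv2.imread('pics/scene6.png')[195:280,250:385]
cv2.imwrite('pics/c11.png',cv2.resize(a,None,fx=5.9,fy=5.9,interpolation=2))
cv2.imwrite('pics/c12.png',cv2.resize(b,None,fx=5.9,fy=5.9,interpolation=2))"
```

```text
8.55 [0.5648 0.0303 0.0927] [[0.989, 0.001, -0.146], [0.146, 0.0, 0.989], [0.001, -1.0, -0.0]] [-0.5 -0.5 -3.8] [ 0.39  0.04 -0.03] 0.019471746540196597
```

View pics/c11.png

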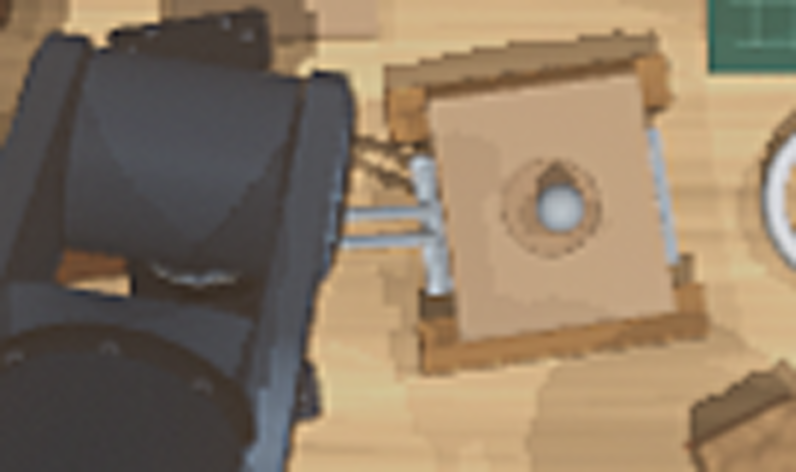

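View pics/c12.png

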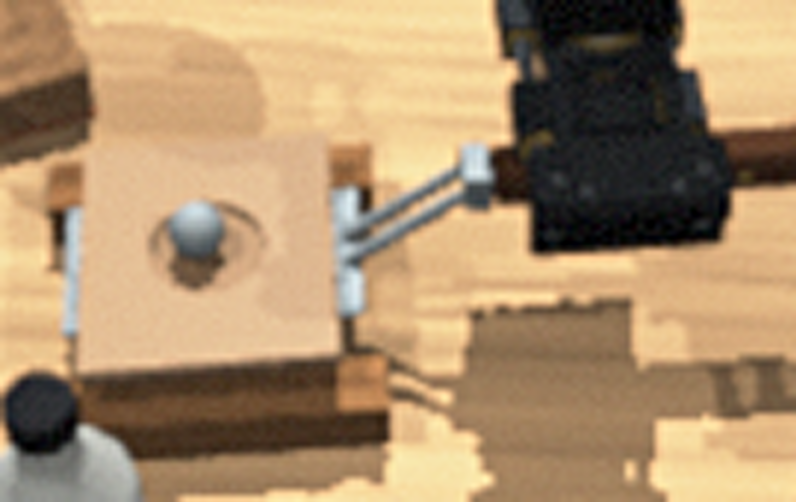

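```bash
python3 -c "
from cor import *
corners([(430,102),(640,74),(677,309),(460,340)],(265,180),[(338,356),(78,373),(84,142),(330,136)],(250,195),5.9)
"
```

```text
[ 0.642  -0.0738  0.0503] 0.0002
[ 0.6571 -0.1814  0.0507] 0.0016
[ 0.5357 -0.1983  0.0571] 0.0002
[ 0.5199 -0.0888  0.0501] 0.0003
c [ 0.5886 -0.1356  0.052 ] head -81.91078126972171 pitch 1.916962355641521 roll -1.4519665133929978 len 0.1097585256941503 0.12282317093180124
```

```bash
python3 -c "
from h import *
for z in(.14,.2,.25,.3,.4):
  for uv in ((350,90),(335,260),(270,450)):
    p=plane('top',[((np.array(uv)+.5)/5.9-.5+[265,180])],z)[0]; print(z,uv,p.round(3),'ahead of TCP',np.round((p[:2]-[.5648,.0303])@[.146,-.989],3))
"
```

```text
0.14 (350, 90) [ 0.632 -0.032  0.14 ] ahead of TCP 0.072
0.14 (335, 260) [ 0.552 -0.025  0.14 ] ahead of TCP 0.053
0.14 (270, 450) [0.463 0.004 0.14 ] ahead of TCP 0.011
0.2 (350, 90) [ 0.622 -0.032  0.2  ] ahead of TCP 0.07
0.2 (335, 260) [ 0.546 -0.025  0.2  ] ahead of TCP 0.052
0.2 (270, 450) [0.463 0.002 0.2  ] ahead of TCP 0.013
0.25 (350, 90) [ 0.613 -0.031  0.25 ] ahead of TCP 0.068
0.25 (335, 260) [ 0.541 -0.025  0.25 ] ahead of TCP 0.052
0.25 (270, 450) [0.462 0.001 0.25 ] ahead of TCP 0.014
0.3 (350, 90) [ 0.605 -0.031  0.3  ] ahead of TCP 0.066
0.3 (335, 260) [ 0.536 -0.025  0.3  ] ahead of TCP 0.051
0.3 (270, 450) [ 0.462 -0.     0.3  ] ahead of TCP 0.015
0.4 (350, 90) [ 0.588 -0.03   0.4  ] ahead of TCP 0.063
0.4 (335, 260) [ 0.527 -0.025  0.4  ] ahead of TCP 0.05
0.4 (270, 450) [ 0.461 -0.003  0.4  ] ahead of TCP 0.018
```

View pics/scene6.png

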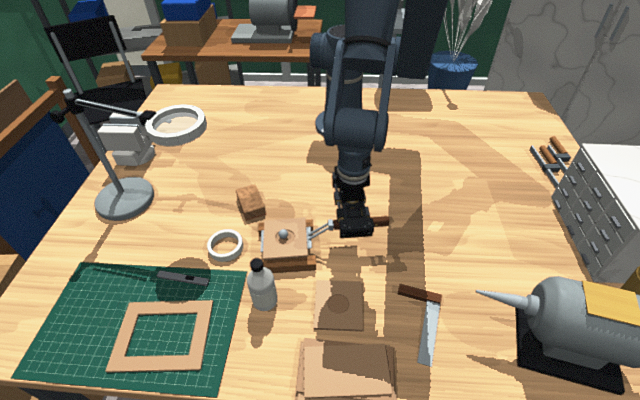

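Call:
carry_out:
  moves:
    - [0,0,-0.1,0,0,0,0]
    - [0,0,-0.4,0,0,0,0]
    - [0,0,-0.9,0,0,0,0]
    - [0,0,-1.6,0,0,0,0]
    - [0,0,-2.4,0,0,0,0]
    - [0,0,-3.2,0,0,0,0]
    - [0,0,-4,0,0,0,0]
    - [0,0,-4.8,0,0,0,0]
    - [0,0,-5.6,0,0,0,0]
    - [0,0,-6.4,0,0,0,0]
    - [0,0,-7.2,0,0,0,0]
    - [0,0,-8,0,0,0,0]
    - [0,0,-8.8,0,0,0,0]
    - [0,0,-9.6,0,0,0,0]
    - [0,0,-10.3,0,0,0,0]
    - [0,0,-10.9,0,0,0,0]
    - [0,0,-11.3,0,0,0,0]
    - [0,0,-11.6,0,0,0,0]
    - [0,0,-11.7,0,0,0,0]
    - [0,0,-11.7,0,0,0,0]

```text
time: 10.65
position: [0.5644, 0.0304, 0.2094]
tool_rot: [-0.705, -0.052, 0.052, 0.705]
ft_force: [-0.3, 0.4, -3.0]
grip_width: 0.0198
```

```bash
python3 look.py 7; python3 -c "
import cv2,numpy as np
from h import *
print(robot.get_obs()['q'].round(3))
a=cv2.imread('pics/top7.png')[170:270,280:420];b=cv2.imread('pics/scene7.png')[145:245,240:380]
cv2.imwrite('pics/c13.png',cv2.resize(a,None,fx=5.7,fy=5.7,interpolation=2))
cv2.imwrite('pics/c14.png',cv2.resize(b,None,fx=5.7,fy=5.7,interpolation=2))"
```

```text
10.65 [0.5644 0.0304 0.2094] [[0.989, 0.0, -0.146], [0.146, 0.0, 0.989], [0.0, -1.0, 0.0]] [-0.3  0.4 -3. ] [0.37 0.12 0.06] 0.019844377925027204
[-0.144  0.496  1.624  0.     1.022 -0.291]
```

View pics/c13.png

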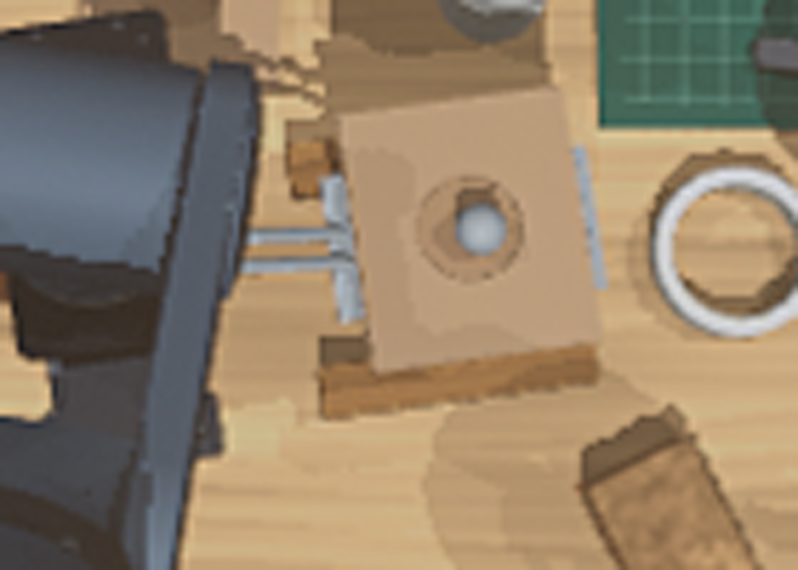

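View pics/c14.png

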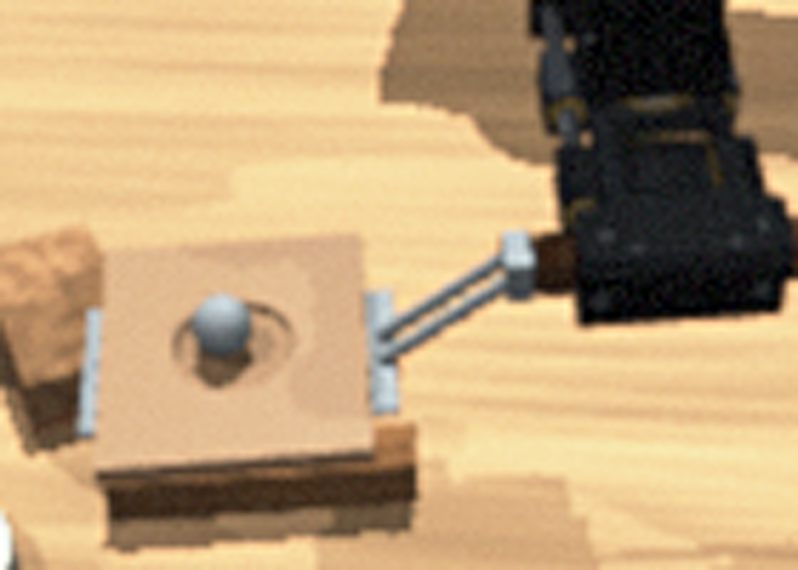

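```bash
python3 -c "
from cor import *
corners([(340,116),(558,86),(602,342),(376,372)],(280,170),[(373,457),(95,473),(104,252),(360,235)],(240,145),5.7)
"
```

```text
[ 0.6421 -0.0734  0.1643] 0.0008
[ 0.6574 -0.1797  0.1656] 0.0019
[ 0.5342 -0.1987  0.166 ] 0.0025
[ 0.5193 -0.0904  0.1672] 0.0
c [ 0.5883 -0.1355  0.1658] head -81.98186092867071 pitch 0.03490554212470206 roll -0.7356305737384974 len 0.10832295713049737 0.12431708761056207
```

```bash
python3 -c "
from h import *
move([.5197,-.2106,.2115],80)
print((R.from_rotvec([0,.318,0])*R.from_rotvec([-.02,0,0])).as_rotvec())"
```

```text
pos [0.5643 0.0304 0.2091] shift cm [ -7.94  -0.25 -23.19] rot [-3.000e-04  3.216e-01 -4.000e-04] t 10.75
[-0.01983117  0.31798936  0.00318   ]
```

Call:
carry_out:
  moves:
    - [0,-0.08,0,-0.23,0,0.003,0]
    - [0,-0.24,0,-0.7,-0.001,0.01,0]
    - [0,-0.48,0,-1.4,-0.001,0.019,0]
    - [0,-0.8,0,-2.3,-0.002,0.032,0]
    - [0,-1.15,-0.03,-3.36,-0.003,0.046,0]
    - [0,-1.5,-0.05,-4.4,-0.004,0.06,0]
    - [0,-1.86,-0.06,-5.45,-0.005,0.075,0]
    - [0,-2.2,-0.07,-6.5,-0.006,0.09,0]
    - [0,-2.57,-0.08,-7.54,-0.006,0.104,0]
    - [0,-2.92,-0.1,-8.6,-0.007,0.118,0]
    - [0,-3.28,-0.1,-9.63,-0.008,0.133,0]
    - [0,-3.63,-0.12,-10.7,-0.009,0.147,0]
    - [0,-4,-0.13,-11.7,-0.01,0.162,0]
    - [0,-4.35,-0.14,-12.75,-0.011,0.176,0]
    - [0,-4.66,-0.15,-13.7,-0.012,0.189,0]
    - [0,-4.94,-0.16,-14.5,-0.012,0.2,0.001]
    - [0,-5.14,-0.16,-15.1,-0.013,0.208,0.001]
    - [0,-5.25,-0.17,-15.4,-0.013,0.213,0.001]
    - [0,-5.3,-0.17,-15.5,-0.013,0.214,0.001]
    - [0,-5.3,-0.17,-15.5,-0.013,0.214,0.001]

```text
time: 12.75
position: [0.5348, -0.1306, 0.211]
tool_rot: [0.711, -0.024, 0.024, -0.702]
ft_force: [0.2, 1.0, -3.1]
grip_width: 0.0197
```

```bash
python3 look.py 8; python3 -c "
from h import *
print(robot.get_obs()['q'].round(3))
a=cv2.imread('pics/top8.png')[170:300,330:540];b=cv2.imread('pics/scene8.png')[60:220,120:360]
cv2.imwrite('pics/c15.png',cv2.resize(a,None,fx=3.8,fy=3.8,interpolation=2))
cv2.imwrite('pics/c16.png',cv2.resize(b,None,fx=3.3,fy=3.3,interpolation=2))
move([.5197,-.2106,.2115],80)"
```

```text
12.75 [ 0.5348 -0.1306  0.211 ] [[0.998, -0.0, 0.067], [-0.067, -0.013, 0.998], [0.001, -1.0, -0.013]] [ 0.2  1.  -3.1] [ 0.39  0.05 -0.02] 0.019664726569274038
[-0.436  0.474  1.661 -0.014  1.002 -0.362]
pos [ 0.5348 -0.1304  0.211 ] shift cm [-0.97  0.06 -8.1 ] rot [0.0125 0.1079 0.0013] t 12.85
```

View pics/c15.png

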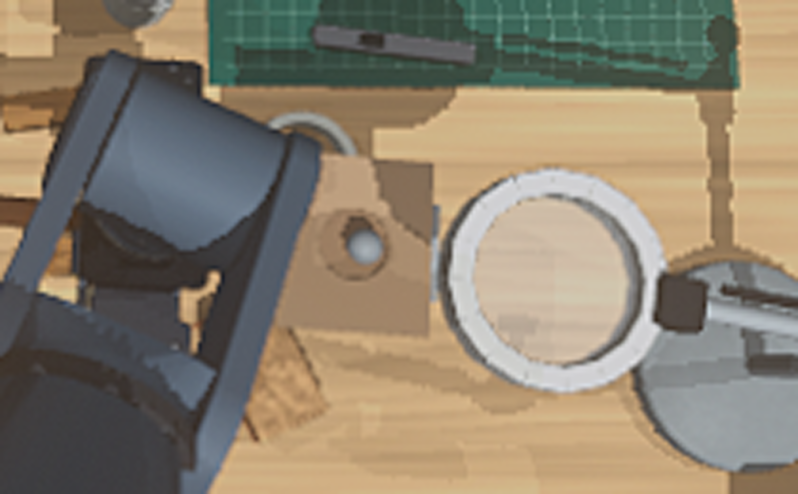

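View pics/c16.png

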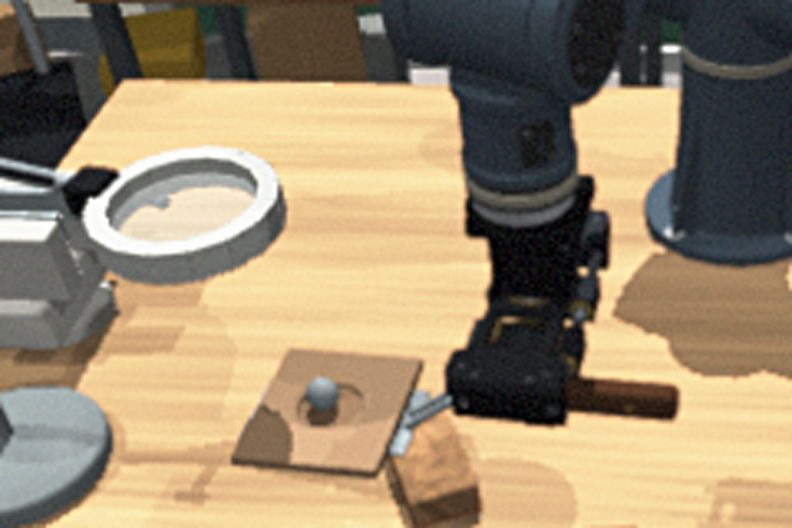

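```bash
python3 -c "
from cor import *
for z in(.33,.4,.45):
    p=plane('top',[[414,205.5]],z)[0]; v=p[:2]-[.5348,-.1305]
    th=-(.57-.436); c,s=np.cos(th),np.sin(th); v=np.array([c*v[0]-s*v[1],s*v[0]+c*v[1]])
    print(z,p,v,np.linalg.norm(np.array([.5197,-.2106])+v-[.4905,-.3755])-.066)
# tray: visible corners. right-top, right-bottom in top view; scene near-left, far-left
A=lambda L,o,k:((np.array(L)+.5)/k-.5+o)
for a,b in (((434,163),(234,461)),((428,336),(291,350))): print(tri('top',A(a,(330,170),3.8),'scene',A(b,(120,60),3.3)))
for b in ((378,473),(424,359)): print(plane('scene',[A(b,(120,60),3.3)],.168))
"
```

```text
0.33 [ 0.57619029 -0.23662664  0.33      ] [ 0.02684079 -0.11070497] 0.011959419933189733
0.4 [ 0.56602278 -0.21925479  0.4       ] [ 0.0190853  -0.09213048] 0.021331967499491997
0.45 [ 0.55876027 -0.20684632  0.45      ] [ 0.01354566 -0.07886299] 0.030070591424161935
(array([ 0.58059053, -0.35633761,  0.16809162]), np.float64(0.002398100112997448))
(array([ 0.45854661, -0.34701203,  0.1701598 ]), np.float64(0.0007361360940013707))
[[ 0.58706069 -0.24658735  0.168     ]]
[[ 0.46197581 -0.23872194  0.168     ]]
```

```bash
python3 -c "
from h import *
move([.5478,-.2181,.211],70)"
```

```text
pos [ 0.5348 -0.1304  0.211 ] shift cm [ 1.88  0.11 -8.66] rot [0.0123 0.2824 0.0024] t 12.85
```

Call:
carry_out:
  moves:
    - [0,0.02,0,-0.09,0,0.003,0]
    - [0,0.07,0,-0.3,0,0.01,0]
    - [0,0.14,0.01,-0.65,0,0.021,0]
    - [0,0.23,0.01,-1.08,-0.001,0.035,0]
    - [0,0.34,0.02,-1.56,-0.001,0.051,0.001]
    - [0,0.45,0.03,-2.08,-0.001,0.068,0.001]
    - [0,0.56,0.03,-2.6,-0.002,0.085,0.001]
    - [0,0.69,0.04,-3.16,-0.002,0.103,0.001]
    - [0,0.81,0.05,-3.72,-0.002,0.121,0.002]
    - [0,0.93,0.05,-4.29,-0.002,0.14,0.002]
    - [0,1.05,0.06,-4.85,-0.003,0.158,0.002]
    - [0,1.18,0.07,-5.41,-0.003,0.176,0.002]
    - [0,1.3,0.08,-5.98,-0.003,0.195,0.003]
    - [0,1.42,0.08,-6.54,-0.004,0.213,0.003]
    - [0,1.53,0.09,-7.06,-0.004,0.23,0.003]
    - [0,1.64,0.1,-7.53,-0.004,0.245,0.003]
    - [0,1.73,0.1,-7.97,-0.005,0.26,0.003]
    - [0,1.8,0.11,-8.31,-0.005,0.271,0.004]
    - [0,1.85,0.11,-8.53,-0.005,0.278,0.004]
    - [0,1.88,0.11,-8.66,-0.005,0.282,0.004]

```text
time: 14.85
position: [0.5478, -0.2186, 0.2111]
tool_rot: [0.702, -0.124, 0.122, -0.69]
ft_force: [0.9, -0.1, -3.8]
grip_width: 0.0195
```

```bash
python3 look.py 9; python3 -c "
from h import *
o=robot.get_obs();print(o['q'].round(3),o['position'])
a=cv2.imread('pics/top9.png')[180:300,420:540];b=cv2.imread('pics/scene9.png')[90:210,130:290]
cv2.imwrite('pics/c17.png',cv2.resize(a,None,fx=5,fy=5,interpolation=2))
cv2.imwrite('pics/c18.png',cv2.resize(b,None,fx=5,fy=5,interpolation=2))"
```

```text
14.85 [ 0.5478 -0.2186  0.2111] [[0.94, -0.005, 0.342], [-0.342, -0.017, 0.939], [0.001, -1.0, -0.018]] [ 0.9 -0.1 -3.8] [ 0.41 -0.11  0.  ] 0.019528716260891053
[-0.561  0.523  1.562 -0.019  1.052 -0.202] [ 0.54776949 -0.21853061  0.21106998]
```

View pics/c17.png

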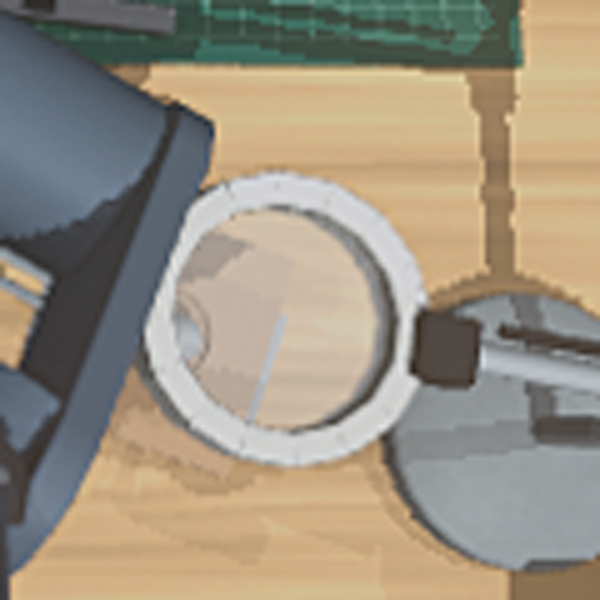

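View pics/c18.png

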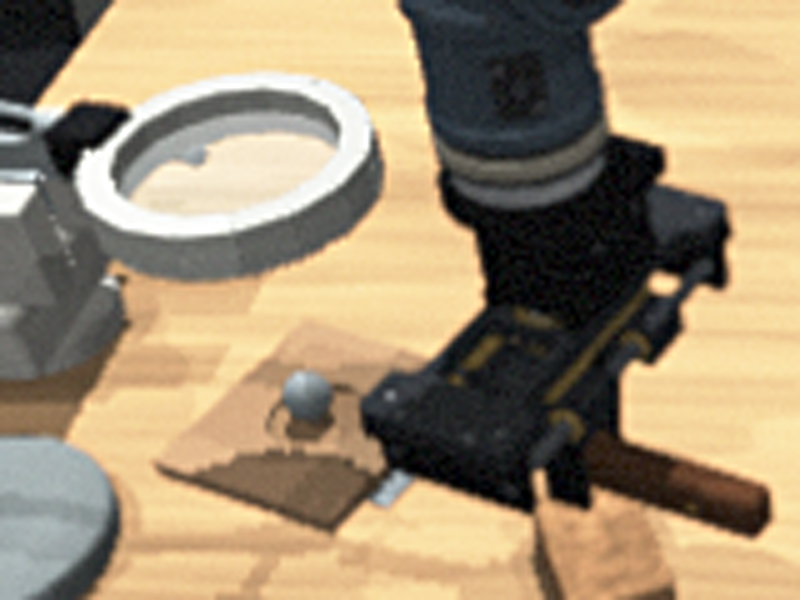

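View pics/scene9.png

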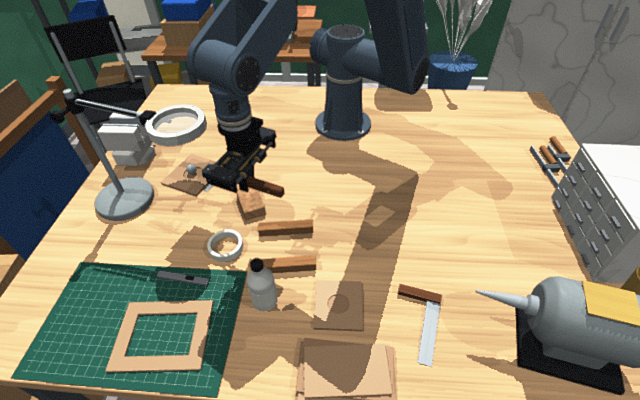

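```bash
python3 -c "
from cor import *
A=lambda L,o,k:((np.array(L)+.5)/k-.5+o)
b=A([(332,528),(157,465),(308,322)],(130,90),5)
P=plane('scene',b,.170);print(P.round(4)); print('centre from opposite corners',(P[0]+P[2])/2, [np.linalg.norm(P[i]-P[i+1]).round(4) for i in(0,1)])
for i in(0,1):
  d=P[i+1]-P[i];print(np.degrees(np.arctan2(d[1],d[0])))
print('pocket',plane('scene',A([(311,400)],(130,90),5),.170),'ball',plane('scene',A([(307,395)],(130,90),5),.1795))
print('top: corner, blade tip ends',plane('top',A([(290,256)],(420,180),5),.170),plane('top',A([(284,316),(249,422)],(420,180),5),.161))
T=.5478,-.2186
print('pred tray', np.array(T)+.1675*np.array([np.cos(np.radians(-110)),np.sin(np.radians(-110))]))
for z in(.42,.45,.5): print(plane('top',A([(212,130),(140,350)],(420,180),5),z))
"

```

```text
[[ 0.568  -0.345   0.17  ]
 [ 0.5283 -0.448   0.17  ]
 [ 0.4121 -0.4064  0.17  ]]
centre from opposite corners [ 0.49004079 -0.37569946  0.17      ] [np.float64(0.1104), np.float64(0.1234)]
-111.05906636957752
160.3242106509383
pocket [[ 0.47568154 -0.38460775  0.17      ]] ball [[ 0.48259134 -0.38200017  0.1795    ]]
top: corner, blade tip ends [[ 0.53148953 -0.44649525  0.17      ]] [[ 0.49970292 -0.44511543  0.161     ]
 [ 0.44302849 -0.4230094   0.161     ]]
pred tray [ 0.49051163 -0.37599851]
[[ 0.56345507 -0.31310006  0.42      ]
 [ 0.47394021 -0.27933364  0.42      ]]
[[ 0.55908428 -0.30176413  0.45      ]
 [ 0.4730943  -0.26932735  0.45      ]]
[[ 0.55179964 -0.28287091  0.5       ]
 [ 0.47168447 -0.2526502   0.5       ]]
```

```bash
python3 -c "
from cor import *
A=lambda L,o,k:((np.array(L)+.5)/k-.5+o)
print(plane('scene',A([(227,154)],(130,90),5),.333))
print(plane('top',A([(290,318)],(420,180),5),.333), tri('top',A((290,318),(420,180),5),'scene',A((227,154),(130,90),5)))
print(plane('top',A([(283,172),(427,318),(295,466)],(420,180),5),.333))
"

```

```text
[[ 0.49401734 -0.37450981  0.333     ]]
[[ 0.49085398 -0.37705014  0.333     ]] (array([ 0.49075313, -0.3770997 ,  0.33095393]), np.float64(0.0015187828813612457))
[[ 0.55698972 -0.37761545  0.333     ]
 [ 0.4909964  -0.43961694  0.333     ]
 [ 0.42529957 -0.37568021  0.333     ]]
```

```bash
python3 -c "
from cor import *
cv2.imwrite('pics/wrist9.png',robot.camera('wrist')[:,:,::-1])
A=lambda L,o,k:((np.array(L)+.5)/k-.5+o)
print(tri('top',A((290,256),(420,180),5),'scene',A((157,465),(130,90),5)))
"

```

```text
(array([ 0.53134305, -0.44559746,  0.17287072]), np.float64(0.0005663434214708828))
```

View pics/wrist9.png

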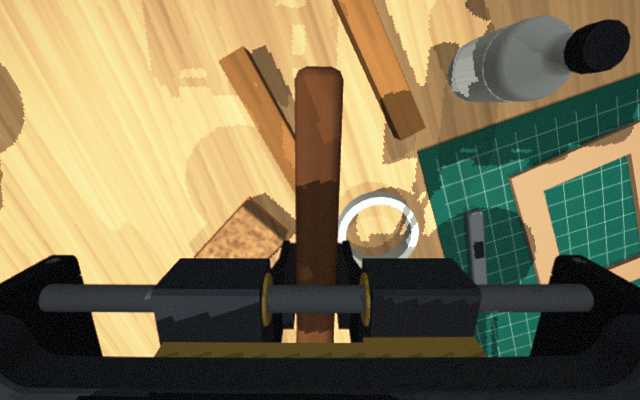

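```bash
python3 -c "
from cor import *
P=robot.camera_params('wrist');M=np.linalg.inv(P['mount'])
def pr(X):
    x=(M@np.r_[X,1])[:3];u=x[:2]/x[2];u=u*(1+P['k1']*(u@u));return u*[P['fx'],P['fy']]+[P['cx'],P['cy']]
for a in(-3,-2,-1,0,1,2):
    t=np.radians(a);c,s=np.cos(t),np.sin(t)
    # a>0: tip sags, handle rear rises (toward -y)
    f=lambda x,y,z: pr([x, .006+ (y*c - z*s), z*c + y*s])
    print(a,f(0,-.012,.0955).round(1),f(0,.012,.0955).round(1),'width',(f(.01,-.012,.09)-f(-.01,-.012,.09))[0].round(1))
"

```

```text
-3 [315.6  70.8] [315.6  79.6] width 48.6
-2 [315.6  70.7] [315.6  78.6] width 49.2
-1 [315.6  70.7] [315.6  77.7] width 49.8
0 [315.6  70.7] [315.6  76.8] width 50.4
1 [315.6  70.8] [315.6  76. ] width 51.0
2 [315.6  71. ] [315.6  75.2] width 51.6
```

Call:
carry_out:
  moves:
    - [0,0,0,0,0,0,0]
    - [0,0,0,0,0,0,0]
    - [0,0,0,0,0,0,0]
    - [0,0,0,0,0,0,0]
    - [0,0,0,0,0,0,0]
    - [0,0,0,0,0,0,0]
    - [0,0,0,0,0,0,0]
    - [0,0,0,0,0,0,0]
    - [0,0,0,0,0,0,0]
    - [0,0,0,0,0,0,0]

```text
time: 16.0
position: [0.5478, -0.2184, 0.2111]
tool_rot: [0.703, -0.124, 0.122, -0.69]
ft_force: [-0.8, 0.7, -4.2]
grip_width: 0.0192
```

```bash
python3 look.py 10; python3 -c "
from h import *
a=cv2.imread('pics/scene9.png')[145:205,155:235];b=cv2.imread('pics/scene10.png')[145:205,155:235]
cv2.imwrite('pics/c19.png',cv2.resize(np.hstack([a,b]),None,fx=5,fy=5,interpolation=2))
print(cv2.absdiff(a,b).max(2).max(), (cv2.absdiff(a,b).max(2)>25).sum())"
```

```text
16.0 [ 0.5478 -0.2184  0.2111] [[0.94, -0.005, 0.342], [-0.342, -0.017, 0.94], [0.001, -1.0, -0.018]] [-0.8  0.7 -4.2] [ 0.35 -0.13  0.02] 0.019217884679388147
46 35
```

View pics/c19.png

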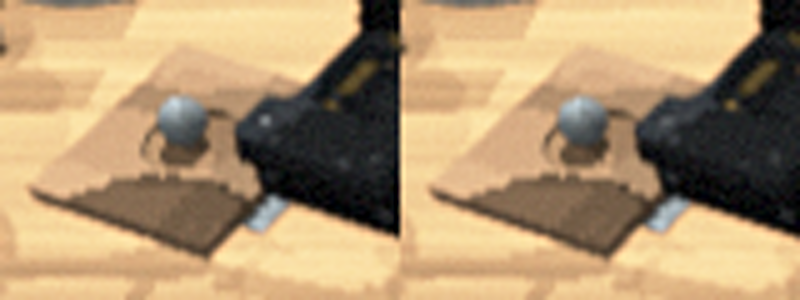

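```bash
python3 -c "
from h import *
print(robot.hand_in())"
```

```text
the job is handed in; nothing more can be done
None
```

I gripped the spatula by its handle and slid the blade under the tray between the battens. I then lifted the tray, carried it to the magnifier, and handed in at 16 s, still holding it there.

**Position:** The last pictures put the tray centre at about (0.490, -0.376) m. I measured the lens at about (0.491, -0.376) m, so the tray is centred to within a few millimetres. The tray top is about 0.170 m above the bench, roughly 15 cm under the glass.

**Ball and steadiness:** The ball is in its pocket. Pictures about 1 s apart showed neither the tray nor the ball moving.

**Clearances:** The wrist force readings after each move never exceeded about 4 N. I saw no contact with the magnifier or anything else on the bench. In the top view the wrist overlaps the edge of the lamp ring, but it sits higher and to the side. I judged that clearance from the pictures and did not measure it directly.

**Level, not fully settled:** The spatula tip sagged slightly under load, so I tilted the tool up about 1° to correct it. My checks afterwards disagree by 1–2 mm: one tip corner read 0.173 m against 0.170 m for the tray as a whole. I put the tray within about 1° of level, and no better than that.

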